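Stand the glass rods in their leaning tubes

TASK

Take the two glass rods from the wooden rest and stand each one end-down in the leaning tube whose collar has its colour. They are glass: lower each rod gently until you feel it rest on the bottom of the tube, which is not equally deep every time, and only then let go, never dropping or ramming it. Leave the other things on the bench where they are.

Things in the scene. Friction and masses are not known exactly. Their poses are not given: they have to be found in the camera images.
- blue_rod: blue glass rod, a plain round bar 12 mm in diameter and 200 mm long, about 50 g, both ends alike. Origin at its centre; its own y axis runs along its length. At the start it lies level across two bars of the wooden rest
- blue_tube: aluminium tube with blue collar at its mouth, leaning 30 degrees on a fixed foot. Origin: centre of the mouth, 124 mm above the table; own z points out of the mouth along the bore. Bore 18 mm, outside 26 mm (collar 29 mm), 125 mm long. Its unseen bottom is a felt pad that gives up to 8 mm, anywhere from 45 to 95 mm below the mouth, different each time and in each tube
- blue_stand: fixed steel foot of the blue tube, 80 x 130 x 16 mm plate, origin under its centre; the tube rises from near its +y end and leans towards its -y end, with a 22 mm wide post, up to 78 mm above the table, under the tube near its mouth
- amber_rod: amber glass rod, a plain round bar 12 mm in diameter and 200 mm long, about 50 g, both ends alike. Origin at its centre; its own y axis runs along its length. At the start it lies level across two bars of the wooden rest
- amber_tube: aluminium tube with amber collar at its mouth, leaning 30 degrees on a fixed foot. Origin: centre of the mouth, 124 mm above the table; own z points out of the mouth along the bore. Bore 18 mm, outside 26 mm (collar 29 mm), 125 mm long. Its unseen bottom is a felt pad that gives up to 8 mm, anywhere from 45 to 95 mm below the mouth, different each time and in each tube
- amber_stand: fixed steel foot of the amber tube, 80 x 130 x 16 mm plate, origin under its centre; the tube rises from near its +y end and leans towards its -y end, with a 22 mm wide post, up to 78 mm above the table, under the tube near its mouth
- cradle: fixed wooden rod rest: base 150 x 190 x 12 mm, origin under its centre. Two bars along its x, at y = -80 and +80 mm, 10 mm thick, 62 mm tall, have notches 16 mm wide and 12 mm deep at x = -35 and +35 mm. A rod lies in each pair of notches along the rest's y, axis 56 mm above the table, free between the bars (44 mm below its axis)
- solder_spool: bystander: metal reel of solder, 52 mm across, 40 mm tall, standing; origin under its centre
- flux_bottle: bystander: amber bottle with red cap, 40 mm across, 85 mm tall; origin under its centre
- flux_brush: bystander: brush lying flat; origin near its middle, on the table, its length along its own x
- foil_roll: bystander: flat ring of copper foil, 64 mm across, 8 mm tall; origin under its centre
- nugget_jar: bystander: green jar with steel lid, 60 mm across, 75 mm tall; origin under its centre
- spatula: bystander: spatula lying flat; origin near its middle, on the table, its length along its own x
- lead_weight: bystander: dark metal block 50 x 35 x 30 mm; origin under its centre
Not all that is in view belongs to the job. There is more than one size of the blue_rod; the one meant has the size given above.

How it is judged:
By the outcome, as a careful person would: the job done as asked, in the order asked, and still so for the second after the job is handed in, with the robot touching nothing.
It also fails if it takes over 64 s, if anything falls off the work surface, if the arm or the gripper's body presses on something with over 40 N, if the wrist force passes 120 N, or if a joint passes its speed limit or range.

ROBOT

A 6-joint arm with a two-finger parallel gripper is mounted at the origin on the work surface. World frame = base frame: x ahead of the robot, y to its left, z up, the work surface at z = 0. Lengths are in m, angles in rad, forces in N, time in s.
With the tool pointing down it reaches from about 0.3 to 0.875 m from the base axis. Payload 4.2 kg.
Tool frame: the origin (TCP) lies midway between the tips of the shut fingers; the grasp point (between the pads) lies arm.tcp_to_grasp behind it (arm.tcp_to_grasp is the distance from the TCP to the grasp point, in m); z points along the fingers, y is the line along which they close (so a half turn about z gives the same grasp; the last joint's range is limited). The gripper opens to 85 mm and grips with 20 to 120 N. Pads are 22 mm wide; open, the fingers measure 114 mm over their backs; the gripper's body (76 mm by 85 mm) begins 54 mm behind the grasp point. The pads swing forward as they close: fully open they stand 13 mm farther back than shut.
Start: joints at [1.185, 0.32, 1.565, -0, 1.257, -0.02], TCP at [0.206, 0.537, 0.231] pointing down, gripper open.
Joint ranges: [-3.11, 3.11], [-0.84, 2.01], [0.21, 2.61], [-1.34, 4.49], [0.05, 2.63], [-2.56, 2.56]. Speed limits (rad/s): [2.57, 2.57, 3.14, 3.14, 3.14, 3.14].

INTERFACE

Orientations are given as a rotation vector (axis times angle).
In Python, from cell import arm, eoat, planner, cams gives the robot as it stands. Calls block until the motion is done:
- arm.move_to(position, orientation): joint-space move of the TCP to a pose.
- arm.move_linear(position, rotation=None, velocity=0.15): straight line of the TCP; rotation=None keeps the orientation; velocity is the mean speed in m/s.
- arm.move_j(angles): joint-space move.
- eoat.gripper_to(opening, f_grip=None): finger opening in m; f_grip is the grip in N (None keeps the last); returns when the fingers have stopped.
- arm.sleep(seconds).
- planner.ik(position, orientation): joint angles nearest the present ones, or None.
- cams.capture(name): name is "scene" or "top" or "wrist"; returns a dict with "image" (384x512x3 uint8, blue, green, red), "camera_matrix" (3x3 intrinsics, pixels), "R" (3x3) and "t" (3): a world point X has camera coordinates R X + t; the wrist camera has in their place "hand_eye" (4x4, takes a point from camera to tool coordinates, whose origin is the TCP and whose axes are the flange's). Camera axes: x right, y down, z forward; pixel columns grow to the right and rows downward; lengths in m; the calibration is good to about 2 mm. A picture is of the moment at which its call begins: read the wrist's pose just before it. There is no depth.
A pose or a line that the arm cannot do raises arm.PlanningError and nothing moves.
- arm.finish_job(): hands the job in; it is judged then, once.
Readings, each from a call of its own:
- arm.read_t(): time.
- arm.read_joint_positions(): joint angles.
- arm.read_qd(): joint speeds.
- arm.read_joint_efforts(): joint torques, N m.
- arm.read_tool_pos(): TCP position.
- arm.read_orientation(): TCP orientation.
- arm.read_ft_force(): force on the tool from outside, world axes, zero at the start.
- arm.read_torque(): the same for the moment, N m.
- arm.read_width(): finger opening in m.
- arm.read_gripper_force(): force on a finger pad.
Only numpy, scipy, OpenCV 4.12 (cv2) and the standard library are available. Lean on these libraries where they do the work, as an engineer would, in place of code of your own. Each camera call takes 0.05 s, during which the arm holds its last target. There are 200 camera calls.

## Working session

There is one attempt and no reset: what is moved stays moved. The work goes in short steps, each a Python script; the robot and the scene stay as the last script left them, time stands still between calls to the robot, and variables do not carry over. Pictures are saved under pics/ and viewed, at most 10 in all, crops included, and the job is handed in when it is done.

```bash
ls; mkdir -p pics
python3 - <<'E'
from cell import arm,eoat,planner,cams
import cv2,numpy as np,pickle
d={}
for n in("scene","top","wrist"):
    c=cams.capture(n);d[n]=c;cv2.imwrite(f"pics/{n}0.png",c["image"])
    print(n,{k:np.round(v,3).tolist() for k,v in c.items() if k!="image"})
pickle.dump(d,open("c0.pkl","wb"))
cv2.imwrite("pics/top0b.png",cv2.resize(d["top"]["image"],(800,600),interpolation=cv2.INTER_CUBIC))
cv2.imwrite("pics/scene0b.png",cv2.resize(d["scene"]["image"],(800,600),interpolation=cv2.INTER_CUBIC))
print(arm.tcp_to_grasp,arm.read_orientation(),arm.read_t(),arm.read_ft_force())
E
```

```text
pics
scene {'camera_matrix': [[450.407, 0.0, 254.504], [0.0, 450.407, 190.466], [0.0, 0.0, 1.0]], 'R': [[0.815, 0.579, 0.015], [0.469, -0.645, -0.604], [-0.34, 0.499, -0.797]], 't': [-0.473, -0.179, 1.417]}
top {'camera_matrix': [[428.104, 0.0, 252.221], [0.0, 428.104, 198.853], [0.0, 0.0, 1.0]], 'R': [[-0.012, -1.0, 0.012], [-0.996, 0.01, -0.093], [0.093, -0.013, -0.996]], 't': [0.029, 0.557, 1.049]}
wrist {'camera_matrix': [[302.473, 0.0, 256.979], [0.0, 302.473, 192.271], [0.0, 0.0, 1.0]], 'hand_eye': [[0.002, -0.948, -0.319, 0.082], [1.0, 0.001, 0.002, 0.001], [-0.002, -0.319, 0.948, -0.142], [0.0, 0.0, 0.0, 1.0]]}
0.0187 [-5.71312576e-01 -3.08893161e+00  2.05329431e-03] 0.15 [ 0.35424342  0.36572507 -0.71571122]
```

View pics/top0b.png

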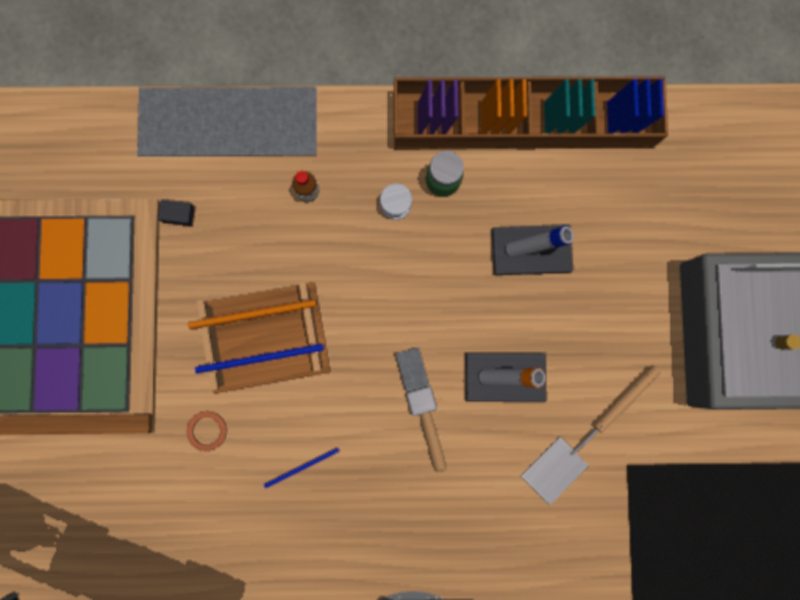

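View pics/scene0b.png

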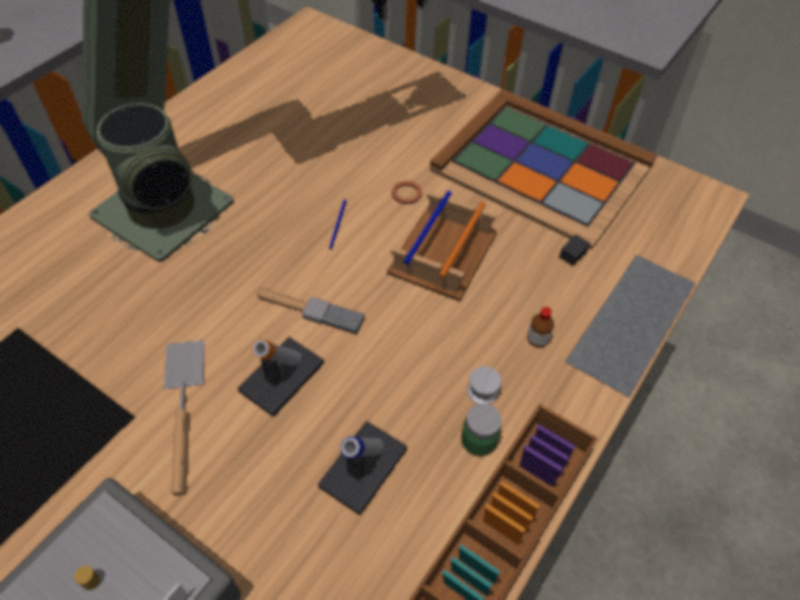

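Seen in the top view (800x600): blue rod candidates are the bar on the rest (260,358) and a shorter, thinner bar on the table (300,468). There is one amber rod, on the rest (250,313). The blue collar is at (562,236) and the amber collar at (537,377). By description I choose the bars on the rest. Next I'll do a close crop and measure.

```bash
cat > vis.py <<'E'
import numpy as np,cv2
def ray(c,uv,pose=None):
    K=c["camera_matrix"];d=np.linalg.inv(K)@[uv[0],uv[1],1.]
    if "R" in c: R=np.array(c["R"]);return -R.T@c["t"],R.T@d/np.linalg.norm(d)
    H=pose@c["hand_eye"];return H[:3,3],H[:3,:3]@d/np.linalg.norm(d)
def meet(rays):
    A=np.zeros((3,3));b=np.zeros(3)
    for o,d in rays:
        P=np.eye(3)-np.outer(d,d);A+=P;b+=P@o
    X=np.linalg.solve(A,b)
    return X,max(np.linalg.norm((np.eye(3)-np.outer(d,d))@(X-o)) for o,d in rays)
def mask(img,col):
    h=cv2.cvtColor(img,cv2.COLOR_BGR2HSV)
    return cv2.inRange(h,(108,120,50),(130,255,255)) if col=="blue" else cv2.inRange(h,(8,205,90),(17,255,255))
def blobs(m,amin=12):
    n,l,s,c=cv2.connectedComponentsWithStats(m)
    return [(c[i],s[i],l==i) for i in range(1,n) if s[i,4]>=amin]
E
python3 - <<'E'
import pickle,numpy as np,cv2
from vis import *
d=pickle.load(open("c0.pkl","rb"))
for n in("top","scene"):
    for col in("blue","amber"):
        for c,s,l in blobs(mask(d[n]["image"],col)):
            if not(110<c[0]<400 and 90<c[1]<320):continue
            ys,xs=np.nonzero(l);p=np.c_[xs,ys].astype(float);q=p-p.mean(0);w,V=np.linalg.eigh(q.T@q);a=q@V[:,1]
            print(n,col,c.round(1),s[4],"ext",(p.mean(0)+a.min()*V[:,1]).round(1),(p.mean(0)+a.max()*V[:,1]).round(1))
def crop(n,u,v,w,h,W=400,H=300):
    return cv2.resize(d[n]["image"][v:v+h,u:u+w],(W,H),interpolation=cv2.INTER_NEAREST)
m=np.vstack([np.hstack([crop("top",115,175,112,84),crop("scene",240,110,84,63)]),
 np.hstack([np.hstack([crop("top",295,220,64,64*3//2,200,300),crop("top",315,130,64,96,200,300)]),np.hstack([crop("scene",150,200,60,90,200,300),crop("scene",200,260,64,96,200,300)])])])
cv2.imwrite("pics/crop1.png",m)
E
```

```text
top blue [355.5 151.9] 78 ext [353.9 146.3] [357.1 157.5]
top blue [165.7 229. ] 348 ext [206.1 221.6] [124.9 236.4]
top blue [191.8 299.4] 134 ext [215.8 287.5] [169.3 310.6]
top amber [161.9 200.6] 384 ext [201.3 193.5] [120.8 208. ]
top amber [336.6 241. ] 53 ext [337.1 235.7] [336.1 246. ]
scene blue [348.1 102.9] 348 ext [362.5 108.2] [333.6  97.6]
scene blue [273.2 145.3] 166 ext [287. 123.] [259.3 167.6]
scene blue [214.5 147.5] 12 ext [216.2 142.1] [212.8 152.9]
scene blue [230.4 285.8] 26 ext [230.4 280. ] [230.4 292. ]
scene amber [336.6 116. ] 189 ext [349.6 121. ] [323.6 110.9]
scene amber [377.2 116. ] 205 ext [390.2 121.4] [364.7 110.8]
scene amber [291.2 161.4] 16 ext [293.8 156.9] [288.3 166.2]
```

View pics/crop1.png

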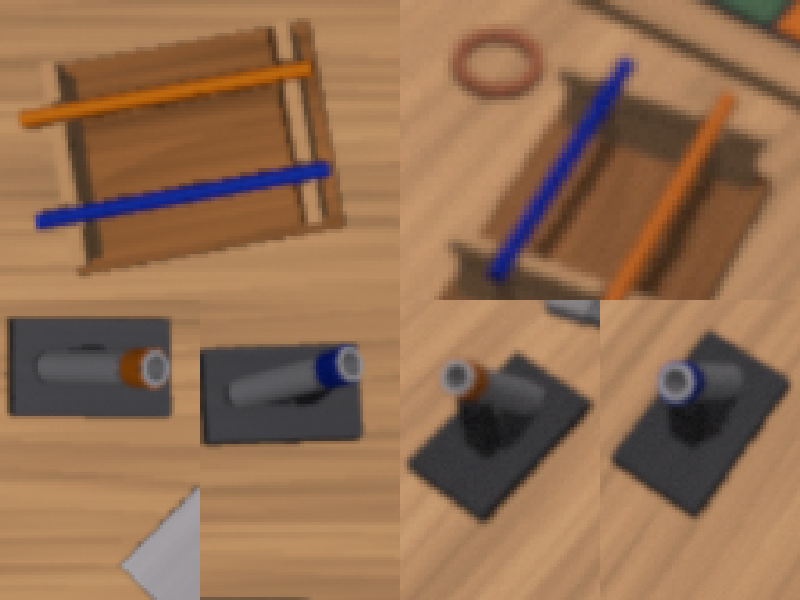

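The crop confirms both bars on the rest are the long ones. The mouth faces, at full-resolution pixels, are: top amber (344.6,241.8), top blue (362.7,150.5), scene amber (167,223), scene blue (224.6,286). Now I'll triangulate.

Run:
```python
import pickle,numpy as np,cv2
from vis import *
from cell import planner,arm
d=pickle.load(open("c0.pkl","rb"));T,S=d["top"],d["scene"]
def ends(m,sel):
    b=[l for c,s,l in blobs(m) if abs(c[0]-sel[0])<15 and abs(c[1]-sel[1])<15]
    b=max(b,key=lambda l:l.sum());ys,xs=np.nonzero(b);p=np.c_[xs,ys].astype(float);q=p-p.mean(0);V=np.linalg.eigh(q.T@q)[1][:,1];a=q@V
    return p.mean(0)+(a.min()-.3)*V,p.mean(0)+(a.max()+.3)*V
hs=cv2.cvtColor(S["image"],cv2.COLOR_BGR2HSV)
print("scene amber rod hsv",hs[145,300],hs[150,297],hs[140,303],"wood",hs[145,290],hs[190,250])
sm={"blue":mask(S["image"],"blue"),"amber":cv2.inRange(hs,(5,178,60),(17,255,255))}
print([ (c.round(1),s[4]) for c,s,l in blobs(sm["amber"]) if 260<c[0]<330 and 110<c[1]<190])
for col,st,ss in(("blue",(166,229),(273,145)),("amber",(162,200),(297,150))):
    try:
        et=sorted(ends(mask(T["image"],col),st),key=lambda e:e[0]);es=sorted(ends(sm[col],ss),key=lambda e:-e[0])
        P=[meet([ray(T,a),ray(S,b)]) for a,b in zip(et,es)]
        print(col,"rod ends",[(p.round(4),round(r,4)) for p,r in P],"len",np.linalg.norm(P[0][0]-P[1][0]))
        for e in et:
            o,r=ray(T,e);print("  top@z.056",(o+r*(.056-o[2])/r[2]).round(4))
    except Exception as ex:print(col,ex)
for col,a,b in(("amber",(344.1,241.3),(166.6,222.6)),("blue",(362.2,150),(224.1,285.4))):
    print(col,"mouth",meet([ray(T,a),ray(S,b)]))
g=cv2.cvtColor(T["image"],cv2.COLOR_BGR2HSV);m=cv2.inRange(g,(0,0,30),(180,90,90))
for c,s,l in blobs(m,500):
    if 290<c[0]<370 and 140<c[1]<260:
        pts=np.argwhere(l)[:,::-1].astype(np.float32)
        W=[]
        for p in pts:
            o,r=ray(T,p);X=o+r*(.016-o[2])/r[2];W.append(X[:2]*1000)
        print("plate",c,s,cv2.minAreaRect(np.array(W,np.float32)))
```

```text
scene amber rod hsv [ 12 205 179] [ 12 209 178] [ 13 204 176] wood [ 13 150 138] [ 14 114 175]
[(array([294.8, 154.2]), np.int32(225))]
blue rod ends [(array([0.4663, 0.3329, 0.0534]), np.float64(0.0)), (array([0.5   , 0.1353, 0.0524]), np.float64(0.0001))] len 0.20045088652741797
  top@z.056 [0.4662 0.3321 0.056 ]
  top@z.056 [0.5   0.135 0.056]
amber rod ends [(array([0.5359, 0.3437, 0.0562]), np.float64(0.0011)), (array([0.5691, 0.1472, 0.051 ]), np.float64(0.0001))] len 0.1994152472448551
  top@z.056 [0.5351 0.343  0.056 ]
  top@z.056 [0.5686 0.1467 0.056 ]
amber mouth (array([ 0.44966569, -0.18307974,  0.12021038]), np.float64(0.0009074924080355895))
blue mouth (array([ 0.66027776, -0.23162999,  0.12020867]), np.float64(0.0012688311933270404))
plate [337.80632091 161.10210697] [ 315  144   51   32 1234] ((656.5809326171875, -203.16671752929688), (78.59298706054688, 129.17164611816406), 1.4313651323318481)
plate [320.71203777 240.96616837] [ 298  226   51   31 1271] ((449.609619140625, -154.30511474609375), (127.0816421508789, 75.15638732910156), 89.31314086914062)
```

```bash
cat > geo.py <<'E'
import numpy as np
from scipy.spatial.transform import Rotation as R
from cell import arm,eoat,planner,cams
G=arm.tcp_to_grasp
def rv(z,x):
    z=z/np.linalg.norm(z);x=x-z*(x@z);x/=np.linalg.norm(x)
    return R.from_matrix(np.c_[x,np.cross(z,x),z]).as_rotvec()
def bore(lean):  # unit lean in plane -> bore direction out of the mouth
    return np.array([.5*np.cos(lean),.5*np.sin(lean),np.cos(np.pi/6)])
def placing(d,sx,phi):  # tool axes with the rod along x*sx, rolled by phi about d
    h=np.array([d[0],d[1],0]);h/=np.linalg.norm(h)
    z=h*np.cos(np.pi/6)-np.array([0,0,.5]);z=R.from_rotvec(d*phi).apply(z)
    return z,rv(z,sx*d)
def pose():
    T=np.eye(4);T[:3,3]=arm.read_tool_pos();T[:3,:3]=R.from_rotvec(arm.read_orientation()).as_matrix();return T
E
python3 - <<'E'
from geo import *
lim=np.array([[-3.11,3.11],[-.84,2.01],[.21,2.61],[-1.34,4.49],[.05,2.63],[-2.56,2.56]])
f=lambda q:None if q is None else np.round(q,2).tolist()
for n,m,yaw in(("blue",(.660,-.2316,.122),np.deg2rad(-90+1.4)),("amber",(.4497,-.183,.122),np.deg2rad(-90-.7))):
    d=bore(yaw)
    for sx in(-1,1):
        for phi in np.deg2rad([-90,-60,-30,0,30,60,90]):
            z,r=placing(d,sx,phi)
            q=[planner.ik(np.array(m)+d*s+z*G,r) for s in(.165,.09,.03)]
            if all(x is not None for x in q):print(n,sx,round(np.rad2deg(phi)),f(q[0]),f(q[2]))
    for sx in(-1,1):
        x=np.array([0,-sx,0.]);print("look",sx,f(planner.ik(np.array(m)+[0,.015*sx,.06],rv(np.array([0,0,-1.]),x))))
for sx in(-1,1):
  for c in((.4832,.2341),(.5525,.2454)):
    u=np.array([.168,-.986,0]);print("pick",sx,f(planner.ik(np.array([*c,.054-G])+.025*u,rv(np.array([0,0,-1.]),sx*u))))
E
```

```text
blue -1 -60 [-0.2, 1.09, 0.6, -1.07, 2.36, -0.01] [-0.13, 1.14, 0.77, -0.85, 2.29, 0.29]
blue -1 -30 [-0.12, 0.8, 1.1, -0.99, 1.8, 0.22] [-0.04, 0.89, 1.22, -0.91, 1.74, 0.44]
blue -1 0 [-0.1, 0.55, 1.54, -1.16, 1.22, 0.42] [0.0, 0.67, 1.66, -1.19, 1.2, 0.68]
blue -1 60 [-0.47, 0.37, 2.14, 3.09, 0.69, 2.06] [-0.33, 0.59, 2.28, 3.27, 1.05, 2.0]
blue -1 90 [-0.75, 0.55, 2.1, 2.31, 1.23, 2.45] [-0.64, 0.77, 2.24, 2.47, 1.47, 2.17]
blue 1 60 [-0.47, 0.37, 2.14, 3.09, 0.69, -1.08] [-0.33, 0.59, 2.28, 3.27, 1.05, -1.14]
blue 1 90 [-0.75, 0.55, 2.1, 2.31, 1.23, -0.69] [-0.64, 0.77, 2.24, 2.47, 1.47, -0.97]
look -1 [-0.37, 0.56, 1.3, -0.0, 1.28, -0.37]
look 1 None
amber -1 -90 [-0.36, 0.89, 1.26, -0.59, 2.48, 0.56] [-0.28, 1.0, 1.35, -0.37, 2.32, 0.79]
amber -1 -60 [-0.21, 0.71, 1.43, -0.76, 2.1, 0.47] [-0.12, 0.84, 1.53, -0.6, 1.98, 0.68]
amber -1 -30 [-0.09, 0.49, 1.71, -0.91, 1.67, 0.5] [0.02, 0.64, 1.8, -0.82, 1.57, 0.74]
amber -1 0 [-0.04, 0.27, 2.03, -1.18, 1.21, 0.65] [0.11, 0.47, 2.14, -1.19, 1.19, 0.99]
amber -1 30 [-0.17, 0.09, 2.35, 4.44, 0.76, 1.09] [0.06, 0.39, 2.5, 4.32, 1.01, 1.59]
amber 1 0 [-0.04, 0.27, 2.03, -1.18, 1.21, -2.49] [0.11, 0.47, 2.14, -1.19, 1.19, -2.15]
amber 1 30 [-0.17, 0.09, 2.35, 4.44, 0.76, -2.05] [0.06, 0.39, 2.5, 4.32, 1.01, -1.55]
look -1 [-0.44, 0.23, 1.83, -0.0, 1.09, -0.44]
look 1 None
pick -1 [0.38, 0.45, 1.92, -0.0, 0.76, 0.22]
pick -1 [0.36, 0.54, 1.76, -0.0, 0.85, 0.19]
pick 1 None
pick 1 None
```

Run:
```python
from geo import *
import pickle,cv2
he=cams.capture("wrist")["hand_eye"]
def view(P,tilt,dist,dx):
    z=np.array([0,np.sin(tilt),-np.cos(tilt)]);r=rv(z,np.array([0,1.,0]));M=R.from_rotvec(r).as_matrix()
    return P-dist*(M@he[:3,:3])[:,2]-M@he[:3,3]+np.array([dx,0,0]),r
rod=np.array([.517,.225,.055]);am=np.array([.4497,-.183,.122]);bl=np.array([.660,-.2316,.122])
plan=[]
for n,P,t,D in(("rod",rod,0,.23),("amber",am,.4,.2),("blue",bl,.4,.2)):
    for dx in(.045,-.045) if n!="amber" else (-.045,.045):
        for tt in(t,t*.6,t*.3,0):
            p,r=view(P,tt,D,dx)
            if planner.ik(p,r) is not None:break
        else: print("none",n);continue
        plan.append((n,p,r));print(n,tt,p.round(3))
assert len(plan)==6 and min(p[2] for n,p,r in plan)>.1
out=[]
for n,p,r in plan:
    arm.move_to(p,r);T=pose();c=cams.capture("wrist");out.append((n,T,c));print(n,arm.read_t())
pickle.dump(out,open("w0.pkl","wb"))
m=np.vstack([np.hstack([cv2.resize(out[i][2]["image"],(266,200)) if False else out[i][2]["image"][::1,::1] for i in k]) for k in((0,1),(2,3),(4,5))])
cv2.imwrite("pics/w0.png",cv2.resize(m,(533,600),interpolation=cv2.INTER_AREA))
```

```text
rod 0 [0.56  0.216 0.131]
rod 0 [0.47  0.216 0.131]
amber 0.4 [ 0.403 -0.218  0.159]
amber 0.4 [ 0.493 -0.218  0.159]
blue 0.4 [ 0.704 -0.267  0.159]
blue 0.4 [ 0.614 -0.267  0.159]
rod 2.025
rod 2.525
amber 4.2167
amber 4.7167
blue 5.6333
blue 6.1333
```

View pics/w0.png

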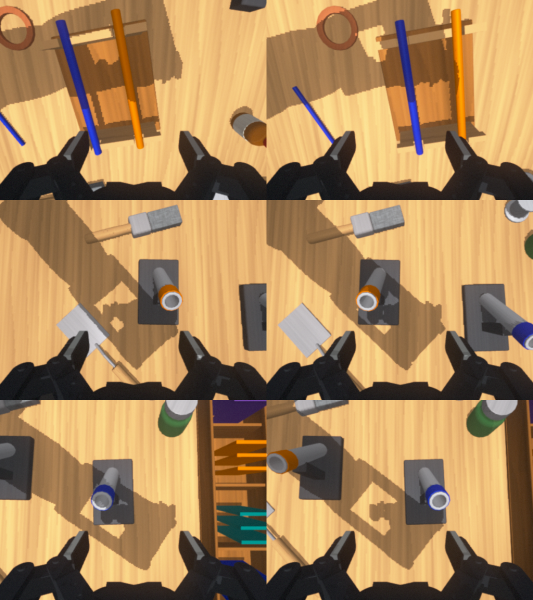

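Wrist views show the rods (row 1) and the mouth rings facing the camera: amber near (328,192) and (196,190), blue near (200,186) and (327,190), full-resolution px. Next I'll fit them.

Run:
```python
import pickle,numpy as np,cv2
from vis import *
from scipy.spatial.transform import Rotation as R
out=pickle.load(open("w0.pkl","rb"));tiles=[]
seed=[None,None,(328,192),(196,190),(200,186),(327,190)]
E={"amber":[],"blue":[]}
for i in range(2,6):
    n,T,c=out[i];g=c["image"];u,v=seed[i];r=28
    h=cv2.cvtColor(g,cv2.COLOR_BGR2HSV)[v-r:v+r,u-r:u+r]
    m=((h[...,1]<70)&(h[...,2]>95)).astype(np.uint8)*255
    cs,hi=cv2.findContours(m,cv2.RETR_CCOMP,cv2.CHAIN_APPROX_NONE)
    best=[(cv2.contourArea(k),k) for k,q in zip(cs,hi[0]) if q[3]>=0 and len(k)>15]
    if best:
        k=max(best,key=lambda b:b[0])[1];e=cv2.fitEllipse(k)
        par=hi[0][[j for j in range(len(cs)) if cs[j] is k][0]][3];eo=cv2.fitEllipse(cs[par])
        print(n,"hole",np.round(e[0],2)+[u-r,v-r],np.round(e[1],1),"outer",np.round(eo[0],2)+[u-r,v-r],np.round(eo[1],1))
        E[n].append((ray(c,np.array(e[0])+[u-r,v-r],T),ray(c,np.array(eo[0])+[u-r,v-r],T)))
    tiles.append(np.hstack([cv2.resize(g[v-r:v+r,u-r:u+r],(196,196),interpolation=0),cv2.resize(cv2.merge([m]*3),(196,196),interpolation=0)]))
for n in E:
    if len(E[n])==2:print(n,"hole",meet([a[0] for a in E[n]]),"outer",meet([a[1] for a in E[n]]))
cv2.imwrite("pics/m.png",np.vstack([np.hstack(tiles[:2]),np.hstack(tiles[2:])]))
# rods: planes through lines
for col,(lo,hi) in {"blue":((108,120,40),(130,255,255)),"amber":((9,215,120),(19,255,255))}.items():
    N=[];pts=[]
    for n,T,c in out[:2]:
        g=c["image"];h=cv2.cvtColor(g,cv2.COLOR_BGR2HSV);m=cv2.inRange(h,lo,hi);m[300:]=0
        b=max(blobs(m,100),key=lambda x:x[1][4]);ys,xs=np.nonzero(b[2])
        # row-wise mid-line, middle part only
        rows=np.unique(ys);rows=rows[10:-10];mid=np.array([np.median(xs[ys==y]) for y in rows]);w=np.array([np.ptp(xs[ys==y])+1 for y in rows])
        k=abs(w-np.median(w))<=2;vx,vy,x0,y0=cv2.fitLine(np.c_[mid[k],rows[k]].astype(np.float32),cv2.DIST_HUBER,0,.01,.01).ravel()
        a=ray(c,(x0-100*vx,y0-100*vy),T);d=ray(c,(x0+100*vx,y0+100*vy),T);nn=np.cross(a[1],d[1]);nn/=np.linalg.norm(nn);N.append((nn,nn@a[0]))
        print(col,"kept",k.sum(),len(k),"w",np.median(w),"rows",rows[0]-10,rows[-1]+10)
    u=np.cross(N[0][0],N[1][0]);u/=np.linalg.norm(u);u*=-np.sign(u[1])
    for y in(.32,.235,.15):
        A=np.array([N[0][0],N[1][0],[0,1,0]]);print(col,np.linalg.solve(A,[N[0][1],N[1][1],y]).round(4))
    print(col,"dir",u.round(4))
# plate yaw
for i in range(2,6):
    n,T,c=out[i];h=cv2.cvtColor(c["image"],cv2.COLOR_BGR2HSV);m=cv2.inRange(h,(0,0,25),(180,70,95));m[300:]=0
    u,v=seed[i];bb=[b for b in blobs(m,1500) if abs(b[0][0]-u)<60 and abs(b[0][1]-v)<60]
    for b in bb:
        W=[]
        for y,x in np.argwhere(b[2]):
            o,r=ray(c,(x,y),T);W.append((o+r*(.016-o[2])/r[2])[:2]*1000)
        print(n,"plate",[np.round(q,1) for q in cv2.minAreaRect(np.array(W,np.float32))])
```

```text
amber hole [339.18 188.93] [ 5.1 14.1] outer [329.73 193.46] [33.4 38.1]
blue kept 234 240 w 16.0 rows 38 297
blue kept 236 239 w 15.0 rows 38 296
blue [0.4709 0.32   0.0562]
blue [0.4857 0.235  0.0562]
blue [0.5005 0.15   0.0563]
blue dir [ 1.715e-01 -9.852e-01  7.000e-04]
amber kept 228 249 w 17.0 rows 17 285
amber kept 218 231 w 18.0 rows 17 267
amber [0.5416 0.32   0.053 ]
amber [0.5565 0.235  0.0548]
amber [0.5715 0.15   0.0565]
amber dir [ 0.173  -0.9847  0.0203]
amber plate [array([ 451.1, -156.4]), array([126.2,  76.5]), np.float64(89.1)]
amber plate [array([ 452.7, -166.6]), array([105.7,  77.5]), np.float64(89.2)]
blue plate [array([ 669.7, -220.3]), array([63.5, 94.6]), np.float64(0.1)]
blue plate [array([ 659. , -206.7]), array([ 74.1, 124.1]), np.float64(1.5)]
```

View pics/m.png

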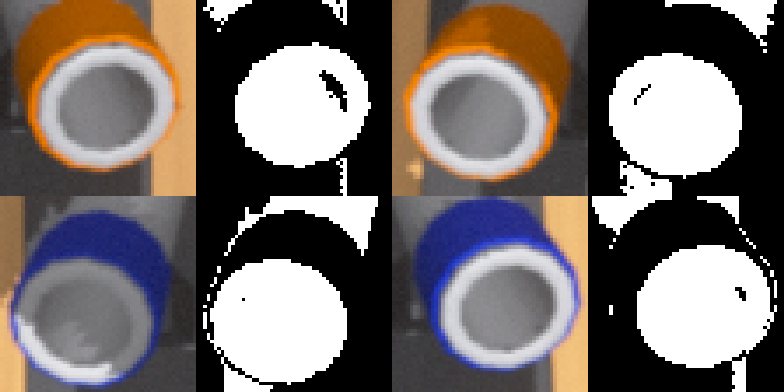

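Run:
```python
import pickle,numpy as np,cv2
from vis import *
out=pickle.load(open("w0.pkl","rb"))
seed=[None,None,(328,192),(196,190),(200,186),(327,190)];E={"amber":[],"blue":[]}
for i in range(2,6):
    n,T,c=out[i];g=c["image"];u,v=seed[i];r=28
    h=cv2.cvtColor(g,cv2.COLOR_BGR2HSV)[v-r:v+r,u-r:u+r]
    m=((h[...,1]<70)&(h[...,2]>95)).astype(np.uint8)*255
    m=cv2.morphologyEx(m,cv2.MORPH_OPEN,np.ones((5,5),np.uint8))
    k=[k for k in cv2.findContours(m,cv2.RETR_EXTERNAL,cv2.CHAIN_APPROX_NONE)[0] if cv2.pointPolygonTest(k,(r,r),False)>0][0]
    e=cv2.fitEllipse(cv2.convexHull(k));p=np.array(e[0])+[u-r,v-r];E[n].append(ray(c,p,T));print(n,p.round(2),np.round(e[1],1))
for n in E:print(n,meet(E[n]))
```

```text
amber [329.65 193.45] [34.2 38.8]
amber [192.46 194.23] [34.6 38.5]
blue [194.13 194.83] [37.5 41.2]
blue [331.55 193.01] [34.3 38.9]
amber (array([ 0.45198564, -0.18232859,  0.12275086]), np.float64(7.04844558631321e-05))
blue (array([ 0.66170137, -0.23212675,  0.12505542]), np.float64(0.0005469357497736173))
```

```bash
cat >> geo.py <<'E'
L=.125; U=np.array([.1722,-.985,0]); PHI=np.deg2rad(-15)
def force(n=4):
    a=[]
    for _ in range(n): a.append(arm.read_ft_force());arm.sleep(.01)
    return np.mean(a,0)
def pick(c,h=.056):
    g=np.array([*c,h])+(L-.1)*U;r=rv(np.array([0,0,-1.]),-U)
    p=g-[0,0,G]
    eoat.gripper_to(.045,40);arm.move_to(p+[0,0,.08],r);arm.move_linear(p,velocity=.12)
    f0=force();eoat.gripper_to(0.0,40);f1=force()
    print("width",arm.read_width(),"grip",arm.read_gripper_force(),"dF",(f1-f0).round(2))
    arm.move_linear(p+[0,0,.12],velocity=.2)
def target(m,lean,depth):
    d=bore(lean);z,r=placing(d,-1,PHI);return np.asarray(m)+d*(L-depth)+z*G,r
E
python3 - <<'E'
from geo import *
from vis import *
import pickle
pick((.4844,.2340))
T=pose();c=cams.capture("wrist");pickle.dump((T,c),open("w1.pkl","wb"));cv2.imwrite("pics/w1.png",c["image"])
g=c["image"];m=mask(g,"blue");he=c["hand_eye"];K=c["camera_matrix"]
b=max(blobs(m,100),key=lambda x:x[1][4])
ys,xs=np.nonzero(b[2])
for x in(-.03,.03,.06):
    q=np.linalg.inv(he)@[x,0,-G,1];p=K@q[:3];p=p[:2]/p[2]
    row=xs[ys==round(p[1])];print("expected",p.round(1),"seen",row.min() if len(row) else None,row.max() if len(row) else None,"depth",q[2])
print(arm.read_t(),force())
E
```

```text
width 0.01070339580103808 grip 39.03343856334686 dF [-0.46 -0.17  4.28]
expected [255.1 327.1] seen 246 267 depth 0.15275706690805976
expected [255.1 217.6] seen 245 269 depth 0.13366024605051002
expected [255.  150.3] seen 244 270 depth 0.12411183562173515
10.5083 [-0.65130923 -0.44744646 -0.81799703]
```

View pics/w1.png

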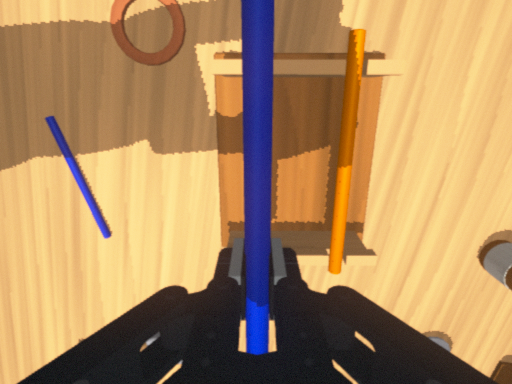

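Run:
```python
from geo import *
from vis import *
import pickle
T,c=pickle.load(open("w1.pkl","rb"));he=c["hand_eye"];K=c["camera_matrix"]
m=mask(c["image"],"blue");b=max(blobs(m,100),key=lambda x:x[1][4]);ys,xs=np.nonzero(b[2]);print("end row",ys.max(),"width rows",[(y,np.ptp(xs[ys==y])+1) for y in(5,100,200,300,340)])
for z in(-.022,-G,-.014,-.010):
    o=[]
    for x in(-.075,.06):
        q=np.linalg.inv(he)@[x,0,z,1];p=K@q[:3];o+=[(p[:2]/p[2]).round(1),round(.012*K[0,0]/q[2],1)]
    print(z,o)
out=pickle.load(open("w0.pkl","rb"))
for z in(.1228,.1235,.125):
    n,TT,cc=out[5];o,r=ray(cc,(331.55,193.01),TT);print("blue mouth@",z,(o+r*(z-o[2])/r[2]).round(4))
for n,mm,l in(("blue",(.6607,-.2318,.1236),-90+1.5),("amber",(.4508,-.1823,.1233),-90-.85)):
    for dep in(-.05,.0,.095):print(n,dep,planner.ik(*target(mm,np.deg2rad(l),dep)) is not None)
```

```text
end row 355 width rows [(5, np.int64(32)), (100, np.int64(28)), (200, np.int64(26)), (300, np.int64(24)), (340, np.int64(21))]
-0.022 [array([255.1, 398.5]), np.float64(22.1), array([255. , 151.8]), np.float64(30.0)]
-0.0187 [array([255.1, 392.8]), np.float64(21.7), array([255. , 150.3]), np.float64(29.2)]
-0.014 [array([255.2, 384.9]), np.float64(21.2), array([255.1, 148.2]), np.float64(28.2)]
-0.01 [array([255.2, 378.6]), np.float64(20.7), array([255.2, 146.6]), np.float64(27.4)]
blue mouth@ 0.1228 [ 0.6623 -0.2314  0.1228]
blue mouth@ 0.1235 [ 0.6621 -0.2315  0.1235]
blue mouth@ 0.125 [ 0.6617 -0.2316  0.125 ]
blue -0.05 True
blue 0.0 True
blue 0.095 True
amber -0.05 True
amber 0.0 True
amber 0.095 True
```

```bash
cat >> geo.py <<'E'
def insert(m,lean,start=-.008,stop=2.5,side=5.,dmax=.1):
    """step the rod down the bore; returns (depth, axial rise, side vector)"""
    d=bore(lean);f0=force(6);dep=start;t0=arm.read_t();log=[]
    while dep<dmax:
        st=.003 if dep<.012 else .005 if dep<.034 else .0015
        dep+=st;p,_=target(m,lean,dep);arm.move_linear(p,velocity=.04 if st>.002 else .02)
        f=force(2)-f0;ax=f@d;s=f-ax*d;log.append((round(dep,4),round(ax,2),s.round(2).tolist()))
        if ax>stop or np.linalg.norm(s)>side: break
    print("insert time",arm.read_t()-t0);[print(*x) for x in log if x[0]<.013 or x in log[-5:]]
    return dep,ax,s
E
cat > tubes.py <<'E'
import numpy as np
M={"blue":((.6608,-.2318,.1236),np.deg2rad(-88.5)),"amber":((.4508,-.1823,.1233),np.deg2rad(-90.85))}
E
python3 - <<'E'
from geo import *; from tubes import M; import cv2,pickle
m,l=M["blue"]
arm.move_to(*target(m,l,-.05));arm.move_linear(target(m,l,-.008)[0],velocity=.08)
print(arm.read_t(),force())
dep,ax,s=insert(m,l,dmax=.025)
T=pose();c=cams.capture("wrist");cv2.imwrite("pics/w2.png",c["image"]);print(arm.read_t(),dep,ax)
E
```

```text
13.25 [-0.01262819  0.16712607 -0.05276055]
insert time 2.7417
-0.005 0.3 [0.71, -0.5, -0.3]
-0.002 0.01 [0.45, -0.02, -0.02]
0.001 -0.42 [-0.99, -0.31, -0.17]
0.004 -0.43 [-0.05, 0.02, 0.01]
0.007 -0.62 [-0.01, 0.36, 0.21]
0.01 0.12 [-0.01, 0.14, 0.08]
0.013 -0.52 [0.16, 0.26, 0.15]
0.018 0.17 [0.45, 0.03, 0.01]
0.023 -0.79 [-0.26, 0.32, 0.19]
0.028 -0.55 [-0.18, -0.31, -0.17]
16.125 0.028000000000000004 -0.5546424255054629
```

View pics/w2.png

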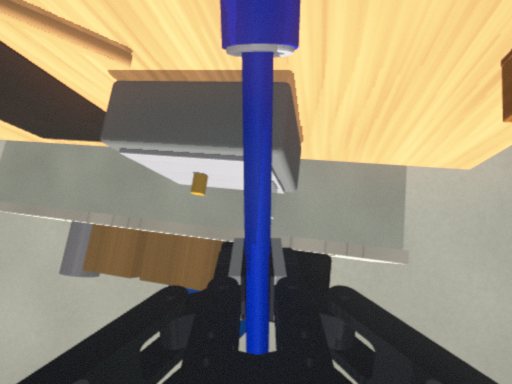

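Picture: the rod at (258,60) goes into the collar centred at (260.5,25), about 0.9 mm off to one side. I'll trim that and keep lowering.

Run:
```python
from geo import *; from tubes import M
m,l=M["blue"]
y=R.from_rotvec(target(m,l,0)[1]).as_matrix()[:,1];m=np.array(m)+.0008*y;print(y.round(2))
dep,ax,s=insert(m,l,start=.028,dmax=.1)
f=force(10);print("held",dep,arm.read_t(),f@bore(l),f.round(2),arm.read_width())
```

```text
[ 0.97 -0.2  -0.13]
insert time 8.583299999999998
0.077 -0.06 [0.14, -0.06, -0.04]
0.0785 0.21 [0.47, 0.28, 0.15]
0.08 -0.3 [0.55, 0.16, 0.08]
0.0815 0.93 [-0.49, 0.44, 0.26]
0.083 3.14 [0.19, 0.43, 0.25]
held 0.08300000000000003 24.8417 2.4515902304462096 [-0.02 -1.37  2.04] 0.010959857066870776
```

```bash
cat >> geo.py <<'E'
def release(lean,width=.045):
    d=bore(lean);arm.move_linear(np.array(arm.read_tool_pos())+.0006*d,velocity=.02)
    z=R.from_rotvec(arm.read_orientation()).as_matrix()[:,2]
    eoat.gripper_to(width);arm.sleep(.2);p=arm.read_tool_pos();arm.move_linear(p-.1*z,velocity=.2)
E
python3 - <<'E'
from geo import *; from tubes import M; import cv2
release(M["blue"][1])
m,l=M["amber"]
c=cams.capture("scene")["image"]
pick((.5535,.2452),.0555)
print(arm.read_t())
arm.move_to(*target(m,l,-.05));arm.move_linear(target(m,l,-.008)[0],velocity=.08)
dep,ax,s=insert(m,l,dmax=.025)
w=cams.capture("wrist")["image"];print(arm.read_t(),dep,ax)
k=cv2.resize(c[225:345,150:310],(400,300));cv2.imwrite("pics/w3.png",np.hstack([k,cv2.resize(w,(400,300))]))
E
```

```text
width 0.010493187596519328 grip 39.02449429035187 dF [-0.48  0.17  3.24]
30.2083
insert time 2.7415999999999983
-0.005 -0.18 [0.17, 0.2, 0.12]
-0.002 -0.3 [0.04, 0.41, 0.24]
0.001 -0.21 [0.3, -0.27, -0.15]
0.004 -0.15 [-0.13, 0.52, 0.3]
0.007 -0.49 [0.17, 0.35, 0.2]
0.01 -0.47 [-0.3, 0.52, 0.3]
0.013 -1.16 [-0.56, -0.16, -0.1]
0.018 -0.97 [0.02, 0.37, 0.21]
0.023 -0.77 [-0.36, 0.27, 0.15]
0.028 -0.29 [-0.48, 0.06, 0.03]
35.5833 0.028000000000000004 -0.29249347246704327
```

View pics/w3.png

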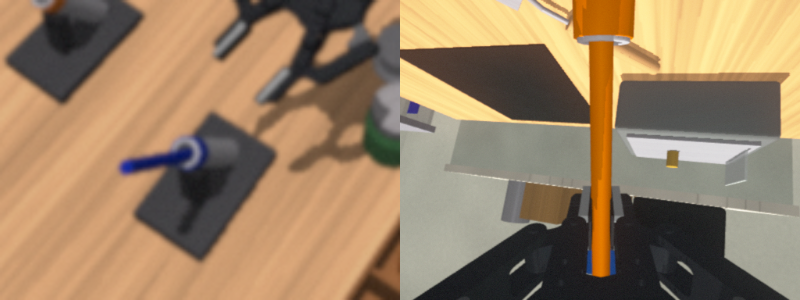

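Left: the blue rod stands in the blue tube (150,160). Right: the amber rod enters the amber collar, about 1.1 mm off to one side. I'll trim that and lower on.

Run:
```python
from geo import *; from tubes import M; import cv2
m,l=M["amber"]
y=R.from_rotvec(target(m,l,0)[1]).as_matrix()[:,1];m=np.array(m)+.0011*y
dep,ax,s=insert(m,l,start=.028,dmax=.1)
f=force(10);print("held",dep,arm.read_t(),f@bore(l),f.round(2))
if ax>2.5 and f@bore(l)>1.2:
    release(l);arm.sleep(.3)
    c=cams.capture("scene")["image"];t=cams.capture("top")["image"];print(arm.read_t(),arm.read_tool_pos(),arm.read_width())
    cv2.imwrite("pics/end.png",np.hstack([cv2.resize(c[180:330,110:310],(400,300)),cv2.resize(t[110:290,230:470],(400,300))]))
```

```text
insert time 8.583400000000005
0.077 0.36 [-0.38, 0.11, 0.06]
0.0785 -0.06 [-0.43, -0.41, -0.24]
0.08 0.38 [0.17, -0.36, -0.21]
0.0815 1.89 [0.42, -0.06, -0.03]
0.083 2.59 [0.35, 0.14, 0.08]
held 0.08300000000000003 44.3 2.698825328718895 [ 0.04 -1.68  2.14]
46.225 [ 0.47330119 -0.13669368  0.19924343] 0.04519095857684929
```

View pics/end.png

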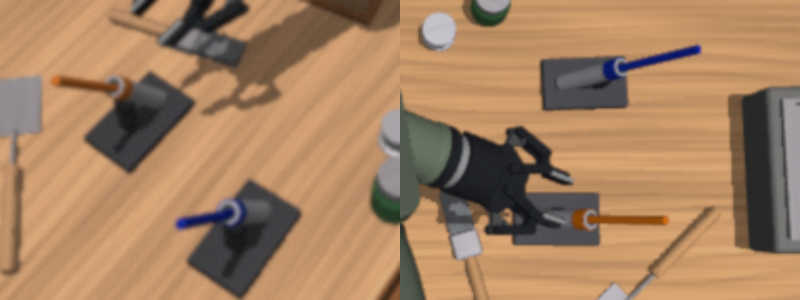

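Both rods stand in their own collars. The two stops came at nearly the same depth, so I'll measure the protruding lengths to check that neither sank after release, then hand in.

Run:
```python
from geo import *; from vis import *; from tubes import M
arm.move_linear(np.array(arm.read_tool_pos())+[0,.05,.08],velocity=.2)
T=cams.capture("top");S=cams.capture("scene")
def tip(c,lo,hi,box,far):
    h=cv2.cvtColor(c["image"],cv2.COLOR_BGR2HSV);m=cv2.inRange(h,lo,hi);k=np.zeros_like(m);x0,y0,x1,y1=box;k[y0:y1,x0:x1]=m[y0:y1,x0:x1]
    b=max(blobs(k),key=lambda b:b[1][4]);ys,xs=np.nonzero(b[2]);x=xs.max() if far>0 else xs.min();s=abs(xs-x)<=1
    return x+.3*far,ys[s].mean()
for n,lo,hi,bt,bs in(("blue",(108,110,40),(130,255,255),(340,125,430,165),(185,270,240,305)),("amber",(5,165,60),(17,255,255),(330,228,395,255),(125,212,180,238))):
    a,b=tip(T,lo,hi,bt,1),tip(S,lo,hi,bs,-1);X,r=meet([ray(T,a),ray(S,b)]);m,l=M[n]
    print(n,np.round(a,1),np.round(b,1),X.round(4),round(r,4),"protrudes",np.linalg.norm(X-m).round(4),"dir",((X-m)/np.linalg.norm(X-m)).round(2),bore(l).round(2))
print(arm.read_t())
```

```text
blue [409.3 139.2] [197.7 291.6] [ 0.6603 -0.3051  0.2196] 0.0006 protrudes 0.1208 dir [-0.   -0.61  0.79] [ 0.01 -0.5   0.87]
amber [390.3 242. ] [135.7 220. ] [ 0.4473 -0.2561  0.219 ] 0.0 protrudes 0.1209 dir [-0.03 -0.61  0.79] [-0.01 -0.5   0.87]
46.9417
```

```bash
python3 -c "
from cell import arm
print(arm.finish_job())"
```

```text
the job is handed in; nothing more can be done
None
```

I handed the job in after about 47 s: the blue and amber rods each stand in the tube of their colour, lowered until I felt about 2.5 N from the bottom (about 82 mm down in both tubes), released and not sunk since, with nothing else on the bench deliberately touched.

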